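Pass carved figures through the dust hatch to the finishing board

ROBOT

A 6-joint arm with a two-finger parallel gripper is mounted at the origin on the work surface. World frame = base frame: x ahead of the robot, y to its left, z up, the work surface at z = 0. Lengths are in m, angles in rad, forces in N, time in s.
With the tool pointing down it reaches from about 0.425 to 0.95 m from the base axis. Payload 3.5 kg.
Tool frame: the origin (TCP) lies at the very end of the fingers, on their centre line; the grasp point (between the pads) lies 19 mm behind it (arm.grasp_offset is the distance from the TCP to the grasp point, in m); z points along the fingers, y is the line along which they close (so a half turn about z gives the same grasp; the last joint's range is limited). The gripper opens to 85 mm and grips with 20 to 120 N. Pads are 22 mm wide; open, the fingers measure 114 mm over their backs; the gripper's body (76 mm by 85 mm) begins 54 mm behind the grasp point. The pads swing forward as they close: fully open they stand 13 mm farther back than shut.
Start: joints at [1.069, 0.286, 1.577, -0, 1.279, -0.15], TCP at [0.233, 0.634, 0.231] pointing down, gripper open.
Joint ranges: [-2.77, 2.77], [-0.9, 2.22], [0.21, 2.48], [-1.53, 4.67], [0.24, 2.81], [-2.84, 2.84]. Speed limits (rad/s): [2.79, 2.79, 3.14, 3.14, 3.14, 3.14].

INTERFACE

Orientations are given as a unit quaternion [w, x, y, z].
In Python, from workcell import arm, grab_frame, workorder gives the robot as it stands.
- The arm moves only by the tool jog_arm, never from a script. Its arguments are lists of equal length, an entry for each row: "gripper": the closure, from -1 (fully open) to 1 (shut); "dp": the shift along the world's x, y, z in cm, a list of three; "turn": the turn about the world's z in rad. In form: {"gripper": [gripper, ...], "dp": [[tx, ty, tz], ...], "turn": [turn, ...]}. A call has 1 to 20 rows; each row shifts and turns the commanded pose from where the row before left it; what a row does not reach is not made up. A row lasts 1/12 s, in which the tool goes at most 41.7 mm and 7.16 degrees, less where a joint would pass 70% of its speed; a pose out of reach is approached as far as the arm can. A call is refused whole if a number of a shift passes 4.17 or a number of a turn 0.125, either way. A call with a gripper value outside its range is refused whole. The fingers move at their own pace and stop on an object; the grip force is fixed at half the most. Time passes only in rows, so rows that do not move let the fingers close. It gives the time, the measured TCP pose, the force, the opening and the grip force at its end, in the units of the state.
- arm.sense(): the state, without advancing time (a new reading comes with each control period).
- grab_frame(name): name is "scene" or "top" or "wrist"; returns a dict with "frame" (400x640x3 uint8, red, green, blue), "vfov" (degrees; the focal length in pixels is half the picture's height over the tangent of half this angle, whatever the lens; pixels are square), "cx", "cy" (the principal point, pixels), "camera_from_world" (4x4, takes a point from world to camera coordinates). Camera axes: x right, y down, z forward; pixel columns grow to the right and rows downward; lengths in m; the calibration is good to about 2 mm. The wrist camera is an equidistant fisheye: a pixel r from the principal point sees the ray r / f radians off the axis. A picture is of the moment at which its call begins. There is no depth.
- workorder.hand_in(): hands the job in; it is judged then, once.
The state is a dict: "t": time; "joints": joint angles; "joint_vel": joint speeds; "tau": joint torques, N m; "ee_pos": TCP position; "orientation": TCP orientation; "ft_force": force on the tool from outside, world axes, zero at the start; "ft_torque": the same for the moment, N m; "gripper_width": finger opening in m; "finger_force": force on a finger pad.
Only numpy, scipy, OpenCV 4.12 (cv2) and the standard library are available. Lean on these libraries where they do the work, as an engineer would, in place of code of your own. Each camera call takes 0.05 s, during which the arm holds its last target. There are 200 camera calls.

TASK

Lift every carved figure off its hook and stand them all upright on the tray through the outer door of the dust hatch, then shut that door, run the tray to the inner end and open the inner door fully; the two doors must never be open at the same time, and the inner one may have been left ajar. Take the figures out, stand each on the white board facing the toe rail and slide its foot under the rail's lip until the toe is home against the stop; finish with both doors shut, and do not disturb the cup, bottle or mallet.

Things in the scene. Friction and masses are not known exactly. Their poses are not given: they have to be found in the camera images.
- figure1: carved wooden figure (raven), about 0.2 kg, 95 mm tall, may be absent. All figures alike: origin under the body's centre, z up, +y the front (face). Body 40 mm in x by 32 mm in y (y -16 to +16), z 8 to 95 mm; grip across its x width near the head. Hangs by an eye at its back on a hook at the start, underside 45 mm above the bench
- figure2: carved wooden figure (bear), may be absent, made like figure1. Every figure stands on a steel foot plate: 56 mm in x, y from -16 to +34 mm, 8 mm thick, so that a toe stands out 18 mm in front of the body
- figure3: carved wooden figure (whale), may be absent, made like figure1. Every figure has at its back a level steel eye at z 67.5 to 72.5 mm, 22 mm wide, reaching back to y = -34 mm; its opening is 14 mm in x and spans y -30 to -16 mm
- figure1_toe (a point): middle of the front edge of figure1's foot plate (figure y = +34 mm, z = 4 mm)
- figure2_toe (a point): middle of the front edge of figure2's foot plate (figure y = +34 mm, z = 4 mm)
- figure3_toe (a point): middle of the front edge of figure3's foot plate (figure y = +34 mm, z = 4 mm)
- stand: fixed dark wooden hanging stand, origin under its centre on the bench; three steel hooks in a row along its x, 78 mm apart, pointing to its +y. Base 260 x 70 mm, uprights to z 124 mm, all at y below 5 mm but for a bar (y 11 to 27, z 66 to 78 mm) on which the figures' backs lean; hanging figures have their origin at y = 43 mm and face the stand's +y
- hook1 (a point): root of the upright pin (7 mm thick, 26 mm tall) of the first hook, at stand x = -78 mm, y = +20 mm, z = 112.5 mm: a figure must be raised at least 27 mm to come off, then it can be moved to the stand's +y
- hook2 (a point): the same for the middle hook, stand x = 0
- hook3 (a point): the same for the third hook, stand x = +78 mm
- hatch_origin (a point): the hatch, a fixed plywood box-shaped tunnel: this point is under its centre on the bench; y runs along the tunnel from the outer (carving, stand) side to the inner (finishing, board) side, x away from the robot. Inside 152 mm wide (x), 440 mm long (y), walls 6 mm, top at z = 126 mm. Behind it (x 87 to 307 mm, y = 0) is a clear dust screen 208 mm tall
- outer_door (a joint): outer sliding door, one half of the hatch's roof (hatch y -217 to -5 mm, underside z = 120 mm), m: 0 shut (below 0.012 counts as shut), 0.156 fully open: the whole half is then open from above. Slides along the hatch's +x, about 2 N of friction, stays where left
- inner_door (a joint): inner sliding door, the other half (hatch y +5 to +217 mm), same values and behaviour; it may have been left partly open at the start
- outer_door_handle (a point): top centre of the outer door's upright wooden grip: 14 mm in x, 60 mm in y, 26 mm tall above the door's top face; it moves with the door; 70 mm in front of the hatch centre line when shut
- inner_door_handle (a point): top centre of the inner door's grip, the same
- tray (a joint): tray in the tunnel, m: 0 at the outer end (under the outer door), 0.224 at the inner end (under the inner door); it slides along the hatch's +y with about 2 N of friction and stays where left; it may start anywhere
- tray_floor (a point): centre of the tray's inner floor (13.5 mm above the bench), axes as the hatch. Steel tray, inside 81 mm (x) by 190 mm (y), rim 13.5 mm above its floor. Holds three figures in file, facing +y, 58 mm apart (origins at y = -63, -5, +53 mm); each eye then hangs over the toe behind it, so load from the -y end, unload from the +y end
- tray_handle (a point): top centre of the tray's upright square wooden handle (14 x 14 mm, 84 mm tall), outside in front of the hatch (118 mm in front of its centre line, 36 mm off its wall), top at z = 136 mm; it moves with the tray and can be worked with the doors shut
- board: fixed white finishing board, 260 mm (x) by 130 mm (y), 12 mm thick, origin under its centre. Along its +y side runs an aluminium toe rail
- board_top (a point): centre of the board's top face, axes as the board. The rail's stop face is at y = +45 mm; its lip overhangs towards -y as far as y = +31 mm, underside 14 mm above the board top, upper face 21 mm above it. A figure facing +y with its toe against the stop has its origin at y = +11 mm. Three fit side by side, e.g. at x = -75, 0, +75 mm
- cup: paper cup, 95 mm tall, bystander
- bottle: bottle, 170 mm tall, bystander
- mallet: wooden mallet lying on the bench, bystander
There are look-alikes about, which are no part of the job. What is shaped like the figure2 but blue, pink or purple is not meant.

How it is judged:
On the way, in this order (a step that is already met when the one before it is completed fails the run):
1. the outer door is open with the inner one shut (value of joint outer_door above 0.11 m and value of joint inner_door below 0.012 m), for 0.2 s.
2. all figures stand on the tray and both doors are shut (x of figure1 in the frame of tray_floor between -0.035 and 0.035 m and y of figure1 in the frame of tray_floor between -0.095 and 0.085 m and z of figure1 in the frame of tray_floor between -0.008 and 0.008 m and angle between each of figure1, figure2, figure3's own z axis and vertical below 0.15 rad and x of figure2 in the frame of tray_floor between -0.035 and 0.035 m and y of figure2 in the frame of tray_floor between -0.095 and 0.085 m and z of figure2 in the frame of tray_floor between -0.008 and 0.008 m and x of figure3 in the frame of tray_floor between -0.035 and 0.035 m and y of figure3 in the frame of tray_floor between -0.095 and 0.085 m and z of figure3 in the frame of tray_floor between -0.008 and 0.008 m and value of joint each of outer_door, inner_door below 0.012 m), for 0.2 s.
3. the tray is at the inner end with all figures on it, the inner door is open and the outer shut (x of figure1 in the frame of tray_floor between -0.035 and 0.035 m and y of figure1 in the frame of tray_floor between -0.095 and 0.085 m and z of figure1 in the frame of tray_floor between -0.008 and 0.008 m and angle between each of figure1, figure2, figure3's own z axis and vertical below 0.15 rad and x of figure2 in the frame of tray_floor between -0.035 and 0.035 m and y of figure2 in the frame of tray_floor between -0.095 and 0.085 m and z of figure2 in the frame of tray_floor between -0.008 and 0.008 m and x of figure3 in the frame of tray_floor between -0.035 and 0.035 m and y of figure3 in the frame of tray_floor between -0.095 and 0.085 m and z of figure3 in the frame of tray_floor between -0.008 and 0.008 m and value of joint outer_door below 0.012 m and value of joint inner_door above 0.11 m and value of joint tray above 0.2 m), for 0.2 s.
At the end, for the whole second after the job is handed in: every figure present stands upright and at rest on the board, facing the rail within 0.3 rad, toe under the lip and within 7 mm of the stop, and both doors are shut (within 12 mm) (x of figure1 in the frame of board_top between -0.13 and 0.13 m and y of figure1_toe in the frame of board_top between 0.038 and 0.055 m and z of figure1 in the frame of board_top between -0.005 and 0.005 m and angle between each of figure1, figure2, figure3's own z axis and vertical below 0.1 rad and angle between the y axis of each of figure1, figure2, figure3 and the y axis of board, either way round below 0.3 rad and linear speed of each of figure1, figure2, figure3 below 0.02 m/s and x of figure2 in the frame of board_top between -0.13 and 0.13 m and y of figure2_toe in the frame of board_top between 0.038 and 0.055 m and z of figure2 in the frame of board_top between -0.005 and 0.005 m and x of figure3 in the frame of board_top between -0.13 and 0.13 m and y of figure3_toe in the frame of board_top between 0.038 and 0.055 m and z of figure3 in the frame of board_top between -0.005 and 0.005 m and value of joint each of outer_door, inner_door below 0.012 m); the robot touches nothing.
It fails at once if both doors are open at once (each more than 20 mm) (value of joint each of outer_door, inner_door above 0.02 m).
It fails at once if the cup, bottle or mallet is moved more than 40 mm (distance of any of cup, bottle, mallet from where it was at the start of the episode above 0.04 m).
Of figure1, figure2, figure3 only 2 to 3 are there at a start; the rules pass over those that are not, and their reading is None.
At some moment in a run one of figure1, figure2, figure3 may be knocked a few centimetres aside while the robot is not near it.
It also fails if it takes over 210 s, if anything falls off the work surface, if the arm or the gripper's body presses on something with over 40 N, if the wrist force passes 120 N, or if a joint passes its speed limit or range.

## Working session

There is one attempt and no reset: what is moved stays moved. The work goes in short steps, Python scripts to look and compute and a tool call to move; the robot and the scene stay as the last step left them, time stands still between calls to the robot, and variables do not carry over. Pictures are saved under pics/ and viewed, at most 14 in all, crops included, and the job is handed in when it is done.

Besides the shell and the picture viewer there is one more tool, called after "Emit:" as name([rows], argument=value, ...), one row to a line, values as JSON. jog_arm: Moves the arm, as the interface text tells. Its arguments: {"type":"object","properties":{"gripper":{"type":"array","items":{"type":"number"}},"dp":{"type":"array","items":{"type":"array","items":{"type":"number"}}},"turn":{"type":"array","items":{"type":"number"}}},"required":["gripper","dp","turn"]}

```bash
mkdir -p pics; ls; python3 - <<'E'
from workcell import arm, grab_frame
import cv2,pickle
print(arm.sense())
for n in ["scene","top","wrist"]:
    g=grab_frame(n); cv2.imwrite(f"pics/{n}0.png",g["frame"][:,:,::-1]); pickle.dump(g,open(f"{n}0.pkl","wb"))
    print(n,g["vfov"],g["cx"],g["cy"],g["camera_from_world"].round(3).tolist())
E
```

```text
pics
{'t': 0.0, 'joints': array([ 1.06898865e+00,  2.87183829e-01,  1.57818682e+00,  2.47892889e-05,
        1.27860784e+00, -1.50010926e-01]), 'joint_vel': array([-0.00145758, -0.0012348 ,  0.00049265,  0.00026802, -0.00166203,
       -0.00031682]), 'tau': array([-9.22017534e-04, -4.05959594e+01, -2.92638320e+01, -1.52463504e-04,
        5.67119743e-03, -1.97852563e-05]), 'ee_pos': array([0.23224622, 0.63308209, 0.22992976]), 'orientation': array([-3.93177480e-04,  1.74996127e-01,  9.84568399e-01, -1.12632405e-03]), 'ft_force': array([-0.07955984,  0.03059316,  0.10915175]), 'ft_torque': array([-0.0513235 ,  0.02142348,  0.0147388 ]), 'finger_force': 0.0, 'gripper_width': 0.08504334753928833}
scene 43.316178335902755 325.35716866449445 192.89118815602419 [[-0.853, 0.521, 0.011, 0.47], [0.361, 0.605, -0.71, -0.03], [-0.376, -0.602, -0.704, 1.809], [0.0, 0.0, 0.0, 1.0]]
top 57.65749844685708 317.3779946474186 195.80615448154623 [[-0.009, -1.0, -0.022, -0.064], [-0.99, 0.012, -0.14, 0.515], [0.14, 0.02, -0.99, 1.083], [0.0, 0.0, 0.0, 1.0]]
wrist 65.70646984690485 321.5353743233039 200.45041728615735 [[0.344, 0.939, -0.003, -0.674], [0.893, -0.326, 0.311, -0.041], [0.291, -0.11, -0.95, 0.381], [0.0, 0.0, 0.0, 1.0]]
```

View pics/top0.png

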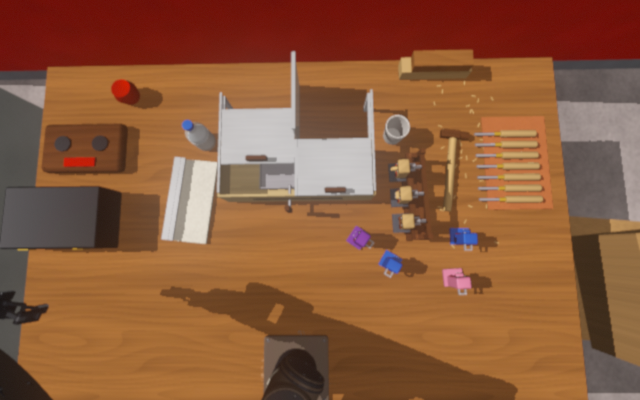

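View pics/scene0.png

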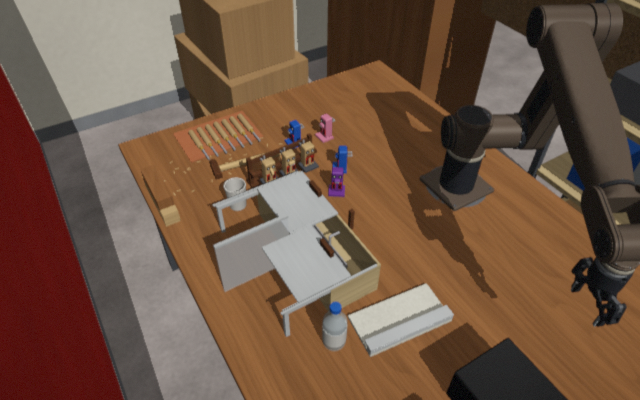

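The top view shows the hatch at px (220–375, 95–200), its inner door (left) partly open, three figures on the stand at (405,168), (405,194), (405,221), and the board at (190,200). The purple, blue and pink things are look-alikes.

```bash
python3 - <<'E'
import cv2
a=cv2.imread("pics/top0.png")[80:260,150:480]
cv2.imwrite("pics/topc.png",cv2.resize(a,None,fx=2.4,fy=2.4,interpolation=cv2.INTER_CUBIC))
E
```

```text
(no output)
```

View pics/topc.png

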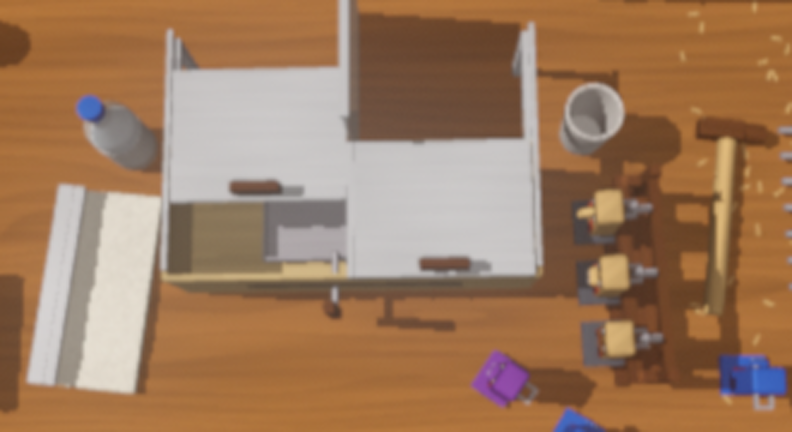

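The crop shows the outer door handle at crop (445,263), inner handle (255,186), tray handle (332,310), heads (609,210), (614,273), (619,338), and board corners (60,185), (160,196), (135,392), (28,382).

```bash
cat > h.py <<'E'
import numpy as np,cv2,pickle
def ray(g,u,v):
    f=200/np.tan(np.radians(g["vfov"]/2)); T=np.array(g["camera_from_world"])
    d=np.array([(u-g["cx"])/f,(v-g["cy"])/f,1.])
    return -T[:3,:3].T@T[:3,3], T[:3,:3].T@d
def at(g,u,v,z):
    c,d=ray(g,u,v); return c+d*(z-c[2])/d[2]
def proj(g,P,fish=False):
    T=np.array(g["camera_from_world"]); f=200/np.tan(np.radians(g["vfov"]/2))
    p=np.atleast_2d(P)@T[:3,:3].T+T[:3,3]
    if fish:
        r=np.linalg.norm(p[:,:2],axis=1); th=np.arctan2(r,p[:,2]); q=p[:,:2]*(f*th/r)[:,None]
    else: q=f*p[:,:2]/p[:,2:]
    return q+[g["cx"],g["cy"]]
E
python3 - <<'E'
from h import *
g=pickle.load(open("top0.pkl","rb"))
for n,u,v,z in [("outer h",445,263,.152),("inner h",255,186,.152),("tray h",332,310,.136),
 ("hatch front L",165,275,.126),("hatch front R",540,275,.126),("outer door far L",352,142,.126),("out door far R",527,139,.126),("in door far",172,70,.126),
 ("tray back left in",268,200,.027),
 ("head1",609,210,.140),("head2",614,273,.140),("head3",619,338,.140),("toeL1",574,242,.053),("toe1b",576,201,.053),("toe2a",577,262,.053),("toe2b",580,304,.053),("toe3a",582,323,.053),("toe3b",585,366,.053),
 ("bd rail far",60,185,.033),("bd rail near",28,382,.033),("bd out far",160,196,.012),("bd out near",135,392,.012),
 ("purple",500,375,.09),("cup",594,103,.095),("bottle",91,108,.17),("mallet end",715,310,.02),("screen",347,0,.2)]:
    print(n,at(g,150+u/2.4,80+v/2.4,z).round(4))
E
```

```text
outer h [ 0.5141 -0.1221  0.152 ]
inner h [0.608  0.0985 0.152 ]
tray h [0.4629 0.0095 0.136 ]
hatch front L [0.5079 0.209  0.126 ]
hatch front R [ 0.5026 -0.2341  0.126 ]
outer door far L [ 0.6673 -0.0132  0.126 ]
out door far R [ 0.6678 -0.2236  0.126 ]
in door far [0.7619 0.2078 0.126 ]
tray back left in [0.6205 0.1051 0.027 ]
head1 [ 0.5763 -0.3149  0.14  ]
head2 [ 0.5019 -0.3175  0.14  ]
head3 [ 0.4267 -0.32    0.14  ]
toeL1 [ 0.5546 -0.2884  0.053 ]
toe1b [ 0.6076 -0.2929  0.053 ]
toe2a [ 0.529  -0.2912  0.053 ]
toe2b [ 0.4758 -0.293   0.053 ]
toe3a [ 0.4519 -0.2946  0.053 ]
toe3b [ 0.3985 -0.2963  0.053 ]
bd rail far [0.6431 0.3792 0.033 ]
bd rail near [0.3858 0.4084 0.033 ]
bd out far [0.6315 0.2526 0.012 ]
bd out near [0.3721 0.2774 0.012 ]
purple [ 0.3873 -0.1876  0.09  ]
cup [ 0.7222 -0.312   0.095 ]
bottle [0.6996 0.2887 0.17  ]
mallet end [ 0.4697 -0.4714  0.02  ]
screen [ 0.8128 -0.0133  0.2   ]
```

Everything agrees with the given sizes: hatch centre ≈ (0.584, −0.012), yaw ≈ 0, inner door open about 94 mm, and tray joint about 0.133. First move is above the inner handle, with the tool's closing line along x.

Emit:
jog_arm([
  [2.09,-2.97,0],
  [2.09,-2.97,0],
  [2.09,-2.97,0],
  [2.09,-2.97,0],
  [2.09,-2.97,0],
  [2.09,-2.97,0],
  [2.09,-2.97,0],
  [2.09,-2.97,0],
  [2.09,-2.97,0],
  [2.09,-2.97,0],
  [2.09,-2.97,0],
  [2.09,-2.97,0],
  [2.09,-2.97,0],
  [2.09,-2.97,0],
  [2.09,-2.97,0],
  [2.09,-2.97,0],
  [2.09,-2.97,0],
  [2.09,-2.97,0],
  [0,0,0],
  [0,0,0],
], gripper=[0,0,0,0,0,0,0,0,0,0,0,0,0,0,0,0,0,0,0,0], turn=[-0.068,-0.068,-0.068,-0.068,-0.068,-0.068,-0.068,-0.068,-0.068,-0.068,-0.068,-0.068,-0.068,-0.068,-0.068,-0.068,-0.068,-0.068,0,0])

```text
t: 1.82
ee_pos: [0.6093, 0.0973, 0.2306]
orientation: [-0.001, 0.71, 0.704, -0.0]
ft_force: [-0.8, 0.2, -1.4]
gripper_width: 0.0429
finger_force: 0.0
```

```bash
python3 - <<'E'
from h import *
from workcell import grab_frame
g=grab_frame("wrist"); a=g["frame"][:,:,::-1].copy()
for p in [(.608,.0985,.152),(.514,-.122,.152),(.466,.0095,.136),(.502,.208,.126),(.502,-.232,.126),(.584,-.012,.126),(.5095,.340,.012)]:
    q=proj(g,p,True)[0]; cv2.circle(a,(int(q[0]),int(q[1])),3,(0,255,0),1); print(p,q.round())
cv2.imwrite("pics/w1.png",a)
E
```

```text
(0.608, 0.0985, 0.152) [319. 208.]
(0.514, -0.122, 0.152) [240. 387.]
(0.466, 0.0095, 0.136) [178. 286.]
(0.502, 0.208, 0.126) [191.  73.]
(0.502, -0.232, 0.126) [249. 416.]
(0.584, -0.012, 0.126) [296. 304.]
(0.5095, 0.34, 0.012) [236. -23.]
```

View pics/w1.png

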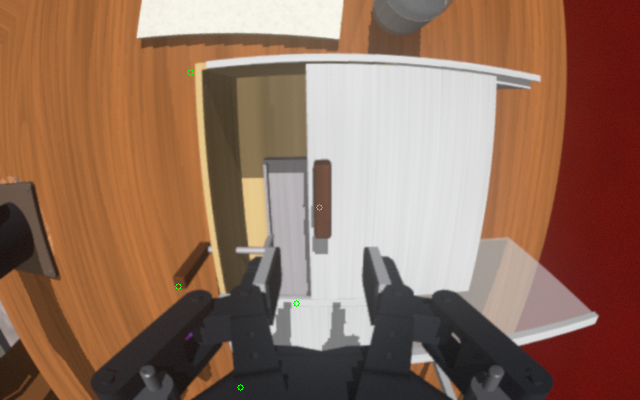

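The wrist view puts the inner handle at (322,199) against a predicted (319,208), so the hatch sits about +3 mm x and +4 mm y from my estimate. I'll descend and grip.

Emit:
jog_arm([
  [0.1,0.5,-3.3],
  [0,0,-3.3],
  [0,0,-3.3],
  [0,0,0],
  [0,0,0],
  [0,0,0],
  [0,0,0],
  [0,0,0],
  [0,0,0],
  [0,0,0],
], gripper=[0,0,0,0,0,1,1,1,1,1], turn=[0,0,0,0,0,0,0,0,0,0])

```text
t: 2.7
ee_pos: [0.6108, 0.1046, 0.1351]
orientation: [0.001, 0.709, 0.706, 0.001]
ft_force: [-1.8, 2.0, 6.5]
gripper_width: 0.0125
finger_force: 61.2
```

Emit:
jog_arm([
  [-1.5,0,0.1],
  [-1.5,0,0],
  [-1.5,0,0],
  [-1.5,0,0],
  [-1.5,0,0],
  [-1.5,0,0],
  [-0.4,0,0],
  [0,0,0],
  [0,0,0],
], gripper=[1,1,1,1,1,1,1,1,1], turn=[0,0,0,0,0,0,0,0,0])

```text
t: 3.45
ee_pos: [0.5164, 0.1044, 0.1351]
orientation: [0.0, 0.709, 0.705, 0.001]
ft_force: [-1.7, 1.4, 4.9]
gripper_width: 0.0123
finger_force: 62.3
```

Emit:
jog_arm([
  [-0.4,0,0],
  [0,0,0],
  [0,0,0],
], gripper=[1,1,1], turn=[0,0,0])

```text
t: 3.7
ee_pos: [0.5153, 0.1044, 0.1351]
orientation: [0.003, 0.709, 0.705, 0.004]
ft_force: [6.8, 2.8, 0.4]
gripper_width: 0.0124
finger_force: 61.7
```

The inner door is against its stop. Next is the outer handle.

Emit:
jog_arm([
  [0.2,0,0],
  [0,0,0],
  [0,0,2.5],
  [0,0,2.5],
  [0,-3.7,0],
  [0,-3.7,0],
  [0,-3.7,0],
  [0,-3.7,0],
  [0,-3.7,0],
  [0,-3.7,0],
  [0,0,0],
  [0,0,-2.5],
  [0,0,-2.5],
  [0,0,0],
  [0,0,0],
  [0,0,0],
  [0,0,0],
  [0,0,0],
  [0,0,0],
], gripper=[0,0,0,0,0,0,0,0,0,0,0,0,0,0,0,1,1,1,1], turn=[0,0,0,0,0,0,0,0,0,0,0,0,0,0,0,0,0,0,0])

```text
t: 5.28
ee_pos: [0.5158, -0.118, 0.1354]
orientation: [0.002, 0.709, 0.706, 0.001]
ft_force: [4.8, 0.8, 0.9]
gripper_width: 0.0126
finger_force: 60.6
```

Emit:
jog_arm([
  [1.5,0,0],
  [2,0,0],
  [2,0,0],
  [2,0,0],
  [2,0,0],
  [2,0,0],
  [2,0,0],
  [1.8,0,0],
  [0,0,0],
  [0,0,0],
], gripper=[1,1,1,1,1,1,1,1,1,1], turn=[0,0,0,0,0,0,0,0,0,0])

```text
t: 6.12
ee_pos: [0.6685, -0.1177, 0.1354]
orientation: [0.001, 0.708, 0.706, 0.001]
ft_force: [2.2, 1.6, 4.3]
gripper_width: 0.0127
finger_force: 61.3
```

Emit:
jog_arm([
  [0,0,0],
  [0,0,0],
  [0,0,3],
  [0,0,3],
  [-3,2,2],
  [-3,2,0],
  [-3,2,0],
  [-3,2,0],
  [-3,2,0],
  [-3,2,0],
  [-2,2,0],
  [0,1,0],
  [0,0,0],
  [0,0,0],
  [0,0,0],
  [0,0,0],
  [0,0,0],
], gripper=[0,0,0,0,1,1,1,1,1,1,1,1,1,1,1,1,1], turn=[0,0,0,0,0,0,0,0,0,0,0,0,0,0,0,0,0])

```text
t: 7.53
ee_pos: [0.4673, 0.0312, 0.2132]
orientation: [-0.0, 0.709, 0.705, -0.0]
ft_force: [-0.7, -0.2, 0.3]
gripper_width: -0.0
finger_force: 0.0
```

Emit:
jog_arm([
  [0,1.5,0],
  [0,0,-4],
  [0,0,-4],
  [0,0,-3.3],
  [0,0,0],
  [0,-1,0],
  [0,-1,0],
  [0,-1.5,0],
  [0,-1.5,0],
  [0,-1.5,0],
  [0,-1.5,0],
  [0,-1.5,0],
  [0,-1.5,0],
  [0,-1.5,0],
  [0,-1,0],
  [0,-0.5,0],
  [0,-0.4,0],
  [0,0,0],
  [0,0,0],
], gripper=[1,1,1,1,1,1,1,1,1,1,1,1,1,1,1,1,1,1,1], turn=[0,0,0,0,0,0,0,0,0,0,0,0,0,0,0,0,0,0,0])

```text
t: 9.12
ee_pos: [0.4684, -0.0972, 0.1024]
orientation: [0.002, 0.709, 0.705, 0.001]
ft_force: [0.0, 3.1, 2.0]
gripper_width: 0.0006
finger_force: 1.5
```

Emit:
jog_arm([
  [0,0.5,4],
  [0,0,4],
  [0,0,4],
  [0,0,4],
  [0.5,-2.8,0],
  [0.5,-2.8,0],
  [0.5,-2.8,0],
  [0.5,-2.8,0],
  [0.5,-2.8,0],
  [0.5,-2.8,0],
  [0.5,-2.8,0],
  [0,-2.8,0],
  [0,0,0],
  [0,0,0],
  [0,0,0],
], gripper=[0,0,0,-0.4,-0.4,-0.4,-0.4,-0.4,-0.4,-0.4,-0.4,-0.4,-0.4,-0.4,-0.4], turn=[0,0,0,0,0,0,0,0,0,0,0,0,0,0,0])

```text
t: 10.37
ee_pos: [0.5016, -0.3157, 0.2603]
orientation: [-0.0, 0.709, 0.705, -0.0]
ft_force: [0.3, -0.2, 0.6]
gripper_width: 0.0599
finger_force: 0.0
```

```bash
python3 - <<'E'
from h import *
from workcell import grab_frame,arm
g=grab_frame("wrist"); a=g["frame"][:,:,::-1].copy()
for (x,y) in [(.582,-.325),(.5034,-.326),(.426,-.3295)]:
  d=np.array([-.03,1,0]); e=np.array([1,.03,0])
  for fy,fx,z in [(34,28,.053),(34,-28,.053),(16,20,.140),(16,-20,.140),(-16,20,.140),(-16,-20,.140)]:
    q=proj(g,np.array([x,y,z])+d*fy/1000+e*fx/1000,True)[0]; cv2.circle(a,(int(q[0]),int(q[1])),2,(0,255,0),1)
t=grab_frame("top")["frame"][:,:,::-1][80:260,200:440]
cv2.imwrite("pics/w2.png",np.vstack([a,cv2.resize(t,(640,480))[:, :]])[:600] if 0 else a)
cv2.imwrite("pics/t2.png",cv2.resize(t,None,fx=2.5,fy=2.5))
pickle.dump(g,open("w2.pkl","wb"))
print(arm.sense()["ee_pos"])
E
```

```text
[ 0.5017761  -0.31493913  0.26050015]
```

View pics/w2.png

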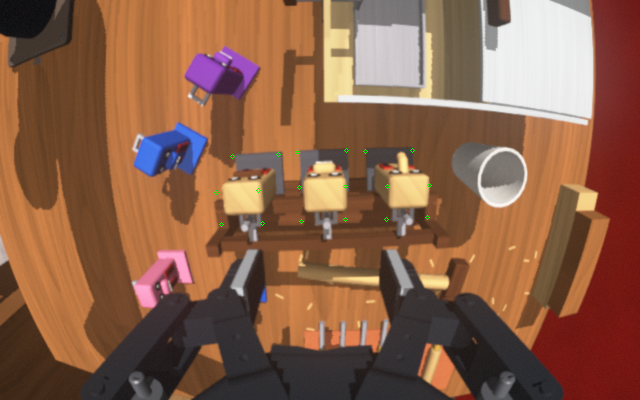

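View pics/t2.png

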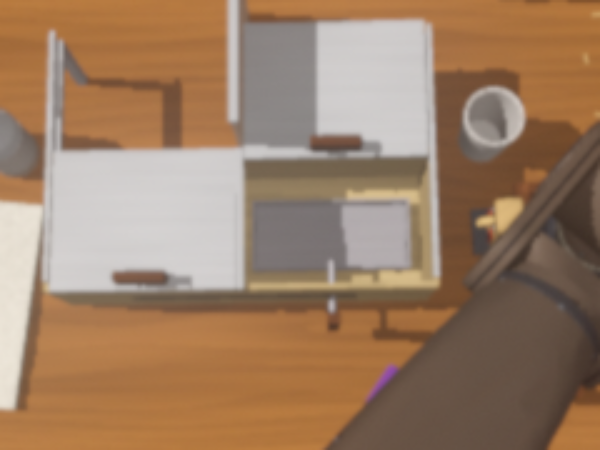

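The top view shows the tray under the open outer door and the inner door shut. The wrist view shows heads at (402,188), (325,188), (249,192) and feet near the predictions. I'll take the far figure first.

Emit:
jog_arm([
  [2.6,-0.4,0],
  [2.6,0,0],
  [2.6,0,0],
  [0,0,-3.9],
  [0,0,-3.9],
  [0,0,-3.9],
  [0,0,-4],
  [0,0,0],
  [0,0,0],
  [0,0,0],
  [0,0,0],
  [0,0,0],
  [0,0,0],
], gripper=[-0.4,-0.4,-0.4,-0.4,-0.4,-0.4,-0.4,-0.4,1,1,1,1,1], turn=[0.035,0,0,0,0,0,0,0,0,0,0,0,0])

```text
t: 11.55
ee_pos: [0.581, -0.3197, 0.1062]
orientation: [0.001, 0.696, 0.718, 0.001]
ft_force: [0.5, 3.9, 0.6]
gripper_width: 0.0396
finger_force: 63.7
```

Emit:
jog_arm([
  [0,0,1.5],
  [0,0,2],
  [0,0,2.5],
  [0,0,2.5],
  [0,0,2.5],
  [0,0,0],
], gripper=[1,1,1,1,1,1], turn=[0,0,0,0,0,0])

```text
t: 12.05
ee_pos: [0.5827, -0.3232, 0.2231]
orientation: [0.008, 0.696, 0.718, 0.0]
ft_force: [0.6, -0.9, 0.5]
gripper_width: 0.0394
finger_force: 64.0
```

```bash
python3 - <<'E'
from h import *
g=pickle.load(open("top0.pkl","rb"))
for u,v in [(252,202),(411,202),(252,270),(411,270)]: print(at(g,200+u/2.5,80+v/2.5,.027).round(4))
print(at(g,200+332/2.5,80+325/2.5,.136).round(4), at(g,200+245/2.5,80+20/2.5,.126),at(g,200+336/2.5,80+143/2.5,.152),at(g,200+140/2.5,80+277/2.5,.152))
E
```

```text
[ 0.627  -0.0184  0.027 ]
[ 0.6241 -0.2181  0.027 ]
[ 0.5402 -0.0182  0.027 ]
[ 0.5378 -0.2157  0.027 ]
[ 0.4592 -0.1144  0.136 ] [ 0.82334297 -0.01722997  0.126     ] [ 0.66343213 -0.12158901  0.152     ] [0.51337802 0.0977614  0.152     ]
```

Emit:
jog_arm([
  [0,2,0],
  [0,3,0],
  [0,3,0],
  [0.1,3,0],
  [0.2,2.5,0],
  [0,1,0],
  [0,0,0],
  [0,0,-3],
  [0,0,-3],
  [0,0,-3],
  [0,0,-3],
  [0,0,-1.2],
  [0,0,-0.6],
  [0,0,0],
  [0,0,0],
], gripper=[1,1,1,1,1,1,1,1,1,1,1,1,1,1,1], turn=[-0.03,0,0,0,0,0,0,0,0,0,0,0,0,0,0])

```text
t: 13.3
ee_pos: [0.5835, -0.1767, 0.0766]
orientation: [0.001, 0.707, 0.707, -0.0]
ft_force: [-0.9, -0.5, 0.5]
gripper_width: 0.0386
finger_force: 62.9
```

Emit:
jog_arm([
  [0,0,-0.2],
  [0,0,0],
  [0,0,0],
], gripper=[1,1,1], turn=[0,0,0])

```text
t: 13.55
ee_pos: [0.5837, -0.1767, 0.0763]
orientation: [0.001, 0.707, 0.707, -0.001]
ft_force: [-4.2, -0.4, 7.9]
gripper_width: 0.0393
finger_force: 64.0
```

Emit:
jog_arm([
  [0,0,0],
  [0,0,0],
  [0,0,0],
  [0,0,3.5],
  [0,0,4],
  [0,0,4],
  [0,0,3],
  [0,0,0],
], gripper=[-0.4,-0.4,-0.4,-0.4,-0.4,-0.4,-0.4,-0.4], turn=[0,0,0,0,0,0,0,0])

```text
t: 14.22
ee_pos: [0.5867, -0.1768, 0.2278]
orientation: [0.008, 0.707, 0.707, 0.003]
ft_force: [0.8, -0.3, 1.9]
gripper_width: 0.06
finger_force: 0.0
```

```bash
python3 - <<'E'
from h import *
from workcell import grab_frame,arm
g=grab_frame("wrist"); a=g["frame"][:,:,::-1].copy()
pickle.dump(g,open("w3.pkl","wb"))
cx,cy=.584,-.1155
P=[(cx+sx*.0405,cy+sy*.095,.027) for sx in(-1,1) for sy in(-1,1)]
o=(.5835,-.1785)
P+=[(o[0]+sx*.028,o[1]+yy,.0215) for sx in(-1,1) for yy in(.034,)]+[(o[0]+sx*.02,o[1]+yy,.1085) for sx in(-1,1) for yy in(-.016,.016)]
for q in proj(g,P,True): cv2.circle(a,(int(q[0]),int(q[1])),2,(0,255,0),1)
cv2.imwrite("pics/w3.png",a); print(arm.sense()["ee_pos"])
E
```

```text
[ 0.58532647 -0.17612777  0.22388943]
```

View pics/w3.png

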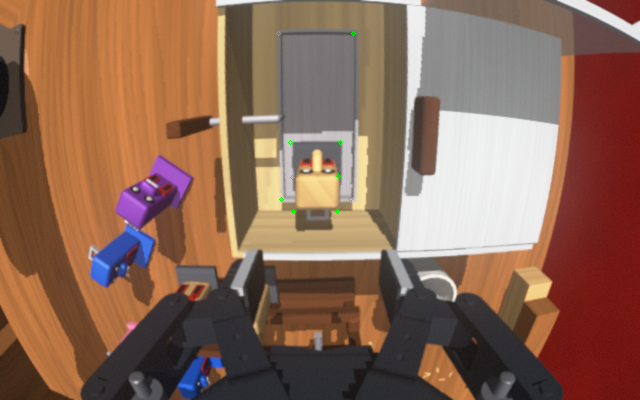

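The raven stands on the tray just where predicted (foot front at (290–340,142)). The middle figure is next.

Emit:
jog_arm([
  [-2,-2,0],
  [-2,-3.5,0],
  [-2,-3.5,0],
  [-2,-3.5,0],
  [0,-1.8,0],
  [0,0,0],
  [0,0,-3.9],
  [0,0,-3.9],
  [0,0,-3.6],
  [0,0,0],
  [0,0,0],
  [0,0,0],
  [0,0,0],
  [0,0,0],
  [0,0,0],
], gripper=[-0.4,-0.4,-0.4,-0.4,-0.4,-0.4,-0.4,-0.4,-0.4,-0.4,-0.4,1,1,1,1], turn=[0.03,0,0,0,0,0,0,0,0,0,0,0,0,0,0])

```text
t: 15.52
ee_pos: [0.5046, -0.3188, 0.1074]
orientation: [0.003, 0.696, 0.718, 0.001]
ft_force: [1.8, 0.5, 3.2]
gripper_width: 0.0394
finger_force: 62.6
```

Emit:
jog_arm([
  [0,0,1.5],
  [0,0,2.5],
  [0,0,2.5],
  [0,0,2.5],
  [0,0,2.5],
  [0.5,2,0],
  [1.6,3,0],
  [1.6,3,0],
  [1.6,3.2,0],
  [1.6,3,0],
  [1,3,0],
  [0,2,0],
  [0,1,0],
  [0,0,0],
  [0,0,-3],
  [0,0,-3.5],
  [0,0,-3.5],
  [0,0,-2.5],
  [0,0,-1.2],
  [0,0,-0.6],
], gripper=[1,1,1,1,1,1,1,1,1,1,1,1,1,1,1,1,1,1,1,1], turn=[0,0,0,0,0,-0.03,0,0,0,0,0,0,0,0,0,0,0,0,0,0])

```text
t: 17.18
ee_pos: [0.5793, -0.1174, 0.0785]
orientation: [-0.004, 0.707, 0.707, -0.003]
ft_force: [-18.7, 1.3, 37.0]
gripper_width: 0.0394
finger_force: 80.4
```

Emit:
jog_arm([
  [0,0,-0.2],
  [0,0,0],
  [0,0,0],
], gripper=[1,1,1], turn=[0,0,0])

```text
t: 17.43
ee_pos: [0.5812, -0.1178, 0.0788]
orientation: [-0.001, 0.707, 0.707, -0.002]
ft_force: [-9.9, 0.4, 14.5]
gripper_width: 0.039
finger_force: 77.8
```

Emit:
jog_arm([
  [0,0,0.1],
  [0,0,0],
  [0,0,0],
  [0,0,3.5],
  [0,0,4],
  [0,0,4],
  [0,0,3],
  [0,0,0],
  [0,0,0],
], gripper=[-0.4,-0.4,-0.4,-0.4,-0.4,-0.4,-0.4,-0.4,-0.4], turn=[0,0,0,0,0,0,0,0,0])

```text
t: 18.18
ee_pos: [0.5833, -0.1169, 0.2236]
orientation: [0.003, 0.707, 0.707, 0.001]
ft_force: [0.2, -0.5, -1.1]
gripper_width: 0.06
finger_force: 0.0
```

```bash
python3 - <<'E'
from h import *
from workcell import grab_frame,arm
g=grab_frame("wrist"); a=g["frame"][:,:,::-1].copy()
pickle.dump(g,open("w4.pkl","wb"))
cx,cy=.584,-.1155
P=[(cx+sx*.0405,cy+sy*.095,.027) for sx in(-1,1) for sy in(-1,1)]
o=(.583,-.1215)
P+=[(o[0]+sx*.028,o[1]+yy,.0215) for sx in(-1,1) for yy in(.034,)]+[(o[0]+sx*.02,o[1]+yy,.1085) for sx in(-1,1) for yy in(-.016,.016)]
for q in proj(g,P,True): cv2.circle(a,(int(q[0]),int(q[1])),1,(0,255,0),1)
cv2.imwrite("pics/w4.png",cv2.resize(a[0:300,150:500],None,fx=2,fy=2)); print(arm.sense()["ee_pos"])
E
```

```text
[ 0.58196721 -0.11629693  0.22083219]
```

View pics/w4.png

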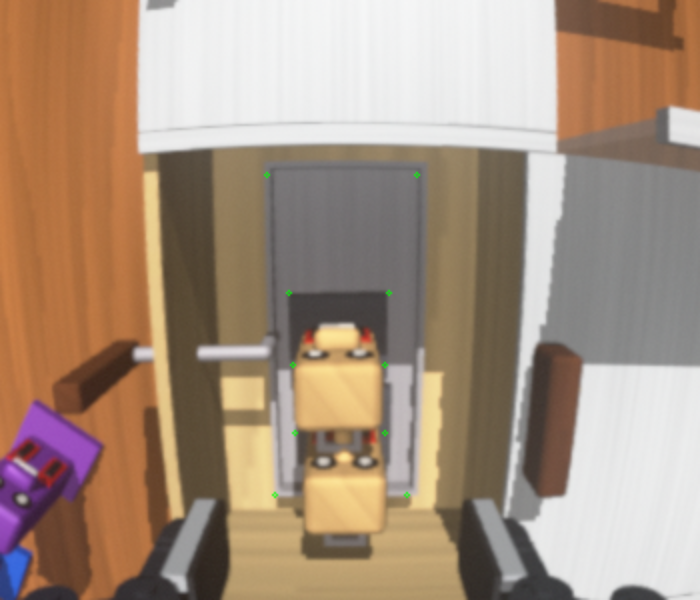

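Both stand upright on the tray in file, with feet as predicted. The third figure is next, with a quick look because it seemed slightly turned.

Emit:
jog_arm([
  [-1,-2,0],
  [-2,-3,0],
  [-2.2,-3,0],
  [-2.2,-3,0],
  [-2.2,-3,0],
  [-2.2,-3,0],
  [-2.2,-2.3,0],
  [-1.2,-1,0],
  [0,0,0],
  [0,0,0],
  [0,0,0],
], gripper=[-0.4,-0.4,-0.4,-0.4,-0.4,-0.4,-0.4,-0.4,-0.4,-0.4,-0.4], turn=[0.03,0,0,0,0,0,0,0,0,0,0])

```text
t: 19.15
ee_pos: [0.4296, -0.3181, 0.2187]
orientation: [-0.001, 0.696, 0.718, 0.0]
ft_force: [-0.2, 0.6, -0.7]
gripper_width: 0.0597
finger_force: 0.0
```

```bash
python3 - <<'E'
from h import *
from workcell import grab_frame,arm
g=grab_frame("wrist"); a=g["frame"][:,:,::-1].copy()
x,y=.428,-.3255
d=np.array([-.03,1,0]); e=np.array([1,.03,0])
P=[np.array([x,y,z])+d*fy/1000+e*fx/1000 for fy,fx,z in [(34,28,.053),(34,-28,.053),(16,20,.140),(16,-20,.140),(-16,20,.140),(-16,-20,.140)]]
for q in proj(g,P,True): cv2.circle(a,(int(q[0]),int(q[1])),1,(0,255,0),1)
cv2.imwrite("pics/w5.png",cv2.resize(a[50:350,150:500],None,fx=2,fy=2)); print(arm.sense()["ee_pos"])
E
```

```text
[ 0.43001426 -0.31792987  0.21913294]
```

View pics/w5.png

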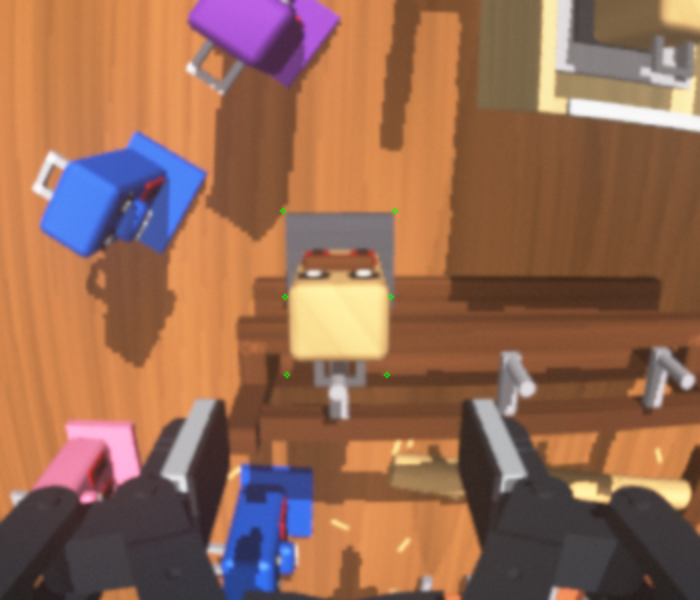

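The third figure hangs straight at crop (340,305), as predicted. I'll grip it.

Emit:
jog_arm([
  [0,-0.2,-3.9],
  [-0.1,0,-3.9],
  [0,0,-3.4],
  [0,0,0],
  [0,0,0],
  [0,0,0],
  [0,0,0],
  [0,0,0],
  [0,0,0],
], gripper=[-0.4,-0.4,-0.4,-0.4,-0.4,1,1,1,1], turn=[0,0,0,0,0,0,0,0,0])

```text
t: 19.95
ee_pos: [0.4301, -0.3218, 0.1114]
orientation: [0.002, 0.696, 0.718, 0.0]
ft_force: [-1.0, 2.7, 6.0]
gripper_width: 0.0393
finger_force: 60.2
```

Emit:
jog_arm([
  [0,0,1.5],
  [0,0,2.5],
  [0,0,2.5],
  [0,0,2.5],
  [0,0,2.5],
  [1,1,0],
  [1.6,2.8,0],
  [1.6,2.8,0],
  [1.6,2.8,0],
  [1.6,2.8,0],
  [1.6,2.8,0],
  [1.6,2.8,0],
  [1.6,2.8,0],
  [1.6,2.8,0],
  [1.1,2,0],
  [0,0.7,0],
  [0,0,0],
  [0,0,0],
], gripper=[1,1,1,1,1,1,1,1,1,1,1,1,1,1,1,1,1,1], turn=[0,0,0,0,0,-0.03,0,0,0,0,0,0,0,0,0,0,0,0])

```text
t: 21.45
ee_pos: [0.5776, -0.0602, 0.2236]
orientation: [0.0, 0.707, 0.707, -0.0]
ft_force: [0.3, -0.1, -1.8]
gripper_width: 0.0389
finger_force: 68.3
```

Emit:
jog_arm([
  [0,0,-3],
  [0,0,-3.5],
  [0,0,-3.5],
  [0,0,-2.5],
  [0,0,-1],
  [0,0,-0.6],
  [0,0,0],
  [0,0,0],
  [0,0,0],
], gripper=[1,1,1,1,1,1,1,1,1], turn=[0,0,0,0,0,0,0,0,0])

```text
t: 22.2
ee_pos: [0.5786, -0.061, 0.0838]
orientation: [0.001, 0.707, 0.707, 0.001]
ft_force: [-0.9, 0.1, -1.2]
gripper_width: 0.0388
finger_force: 68.4
```

Emit:
jog_arm([
  [0.4,0,-0.2],
  [0,0,-0.2],
  [0,0,0],
  [0,0,0],
], gripper=[1,1,1,1], turn=[0,0,0,0])

```text
t: 22.53
ee_pos: [0.5812, -0.0609, 0.0831]
orientation: [-0.001, 0.706, 0.708, -0.002]
ft_force: [-11.3, -1.3, 18.7]
gripper_width: 0.0394
finger_force: 67.9
```

Emit:
jog_arm([
  [0,0,0.1],
  [0,0,0],
  [0,0,0],
  [0,0,3],
  [0,0,4],
  [0,0,4],
  [0,0,1],
  [0,0,0],
  [2.9,-1.9,0],
  [2.9,-1.9,0],
  [2.8,-1.9,0],
  [0,0,0],
  [0,0,0],
], gripper=[-0.4,-0.4,-0.4,-0.4,-0.4,-0.4,-0.4,-0.4,-0.4,0,0,0,0], turn=[0,0,0,0,0,0,0,0,0,0,0,0,0])

```text
t: 23.62
ee_pos: [0.6672, -0.1175, 0.1952]
orientation: [-0.003, 0.708, 0.707, -0.001]
ft_force: [0.0, 0.9, 0.7]
gripper_width: 0.0425
finger_force: 0.0
```

```bash
python3 - <<'E'
from h import *
from workcell import grab_frame,arm
g=grab_frame("wrist"); a=g["frame"][:,:,::-1].copy()
q=proj(g,[(.6685,-.118,.152)],True)[0]; cv2.circle(a,(int(q[0]),int(q[1])),2,(0,255,0),1)
cv2.imwrite("pics/w6.png",a[:, 60:560]); print(arm.sense()["ee_pos"])
E
```

```text
[ 0.66659811 -0.11670105  0.19592008]
```

View pics/w6.png

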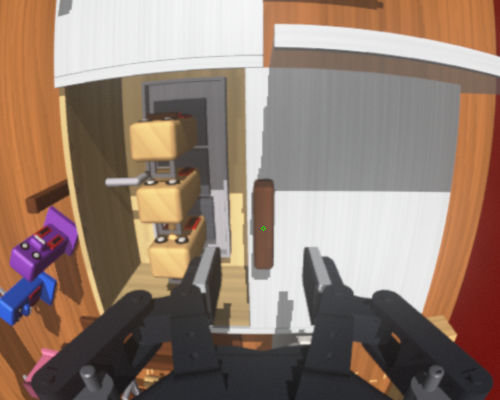

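All three stand upright in file, and the handle is at (263,228) as expected. Now I'll shut the outer door.

Emit:
jog_arm([
  [0.1,0,-3],
  [0,0,-3],
  [0,0,0],
  [0,0,0],
  [0,0,0],
  [0,0,0],
  [0,0,0],
  [0,0,0],
  [-1.5,0,0],
  [-2,0,0],
  [-2,0,0],
  [-2,0,0],
  [-2,0,0],
  [-2,0,0],
  [-2,0,0],
  [-1,0,0],
  [-0.7,0,0],
  [0,0,0],
  [0,0,0],
], gripper=[0,0,0,0,1,1,1,1,1,1,1,1,1,1,1,1,1,1,1], turn=[0,0,0,0,0,0,0,0,0,0,0,0,0,0,0,0,0,0,0])

```text
t: 25.25
ee_pos: [0.5177, -0.1174, 0.1424]
orientation: [0.002, 0.707, 0.707, 0.001]
ft_force: [-1.8, 1.2, 8.6]
gripper_width: 0.0119
finger_force: 62.9
```

Emit:
jog_arm([
  [-0.3,0,0],
  [0,0,0],
  [0,0,0],
  [0.2,0,0],
  [0,0,0],
  [0,0,3],
  [0,0,3],
  [-2.5,-1.5,0],
  [-2.4,-1.5,0],
  [0,0,0],
  [0,0,0],
  [0,0,0],
  [0,0,-3.5],
  [0,0,-3.5],
  [0,0,-3],
  [0,0,0],
  [0,0,0],
], gripper=[1,1,1,0,0,0,0,0,1,1,1,1,1,1,1,1,1], turn=[0,0,0,0,0,0,0,0,0,0,0,0,0,0,0,0,0])

```text
t: 26.67
ee_pos: [0.4659, -0.1458, 0.0976]
orientation: [-0.002, 0.707, 0.707, -0.001]
ft_force: [-0.7, -0.6, 0.7]
gripper_width: -0.0001
finger_force: 0.0
```

Emit:
jog_arm([
  [0,0.5,0],
  [0,0.5,0],
  [0,0.5,0],
  [0,0.5,0],
  [0,0.8,0],
  [0,1.1,0],
  [0,1.1,0],
  [0,1.1,0],
  [0,1.1,0],
  [0,1.1,0],
  [0,1.1,0],
  [0,1.1,0],
  [0,1.1,0],
  [0,1.1,0],
  [0,1.1,0],
  [0,1.1,0],
  [0,1.1,0],
  [0,1.1,0],
  [0,1.1,0],
  [0,1.1,0],
], gripper=[1,1,1,1,1,1,1,1,1,1,1,1,1,1,1,1,1,1,1,1], turn=[0,0,0,0,0,0,0,0,0,0,0,0,0,0,0,0,0,0,0,0])

```text
t: 28.33
ee_pos: [0.4665, 0.0472, 0.0992]
orientation: [-0.0, 0.707, 0.707, -0.0]
ft_force: [0.8, -3.0, 2.4]
gripper_width: 0.0003
finger_force: 1.3
```

Emit:
jog_arm([
  [0,1.1,0],
  [0,1,0],
  [0,0.8,0],
  [0,0.6,0],
  [0,0.4,0],
  [0,0.2,0],
  [0,0,0],
  [0,0,0],
], gripper=[1,1,1,1,1,1,1,1], turn=[0,0,0,0,0,0,0,0])

```text
t: 29.0
ee_pos: [0.4664, 0.0873, 0.0989]
orientation: [-0.001, 0.707, 0.707, 0.0]
ft_force: [-0.2, -0.2, -0.2]
gripper_width: 0.0001
finger_force: 0.0
```

Emit:
jog_arm([
  [0,-0.5,3],
  [0,0,3.5],
  [0,0,3.5],
  [0,0,0],
  [2.5,1.1,0],
  [2.4,1.1,0],
  [0,0,0],
  [0,0,-3],
  [0,0,-3.2],
  [0,0,0],
  [0,0,0],
  [0,0,0],
  [0,0,0],
  [0,0,0],
  [0,0,0],
], gripper=[1,1,1,1,0,0,0,0,0,0,0,1,1,1,1], turn=[0,0,0,0,0,0,0,0,0,0,0,0,0,0,0])

```text
t: 30.25
ee_pos: [0.517, 0.104, 0.1399]
orientation: [0.001, 0.707, 0.707, 0.001]
ft_force: [-3.1, -0.1, 5.8]
gripper_width: 0.0124
finger_force: 61.4
```

Emit:
jog_arm([
  [1.5,0,0],
  [2,0,0],
  [2,0,0],
  [2,0,0],
  [2,0,0],
  [2,0,0],
  [2,0,0],
  [1.8,0,0],
  [0,0,0],
  [0,0,0],
], gripper=[1,1,1,1,1,1,1,1,1,1], turn=[0,0,0,0,0,0,0,0,0,0])

```text
t: 31.08
ee_pos: [0.6713, 0.1043, 0.14]
orientation: [0.002, 0.707, 0.707, 0.002]
ft_force: [1.5, 0.2, 3.5]
gripper_width: 0.0123
finger_force: 61.9
```

Emit:
jog_arm([
  [0,0,0],
  [0,0,0],
  [0,0,3],
  [0,0,3],
  [0,0,3],
  [-2.2,0.5,0],
  [-2.2,0.5,0],
  [-2.2,0.5,0],
  [-2,0.5,0],
  [0,0,0],
], gripper=[0,0,0,0,0,-0.4,-0.4,-0.4,-0.4,-0.4], turn=[0,0,0,0,0,0,0,0,0,0])

```text
t: 31.92
ee_pos: [0.5791, 0.125, 0.2265]
orientation: [-0.001, 0.707, 0.708, -0.001]
ft_force: [0.9, 0.6, -1.2]
gripper_width: 0.0595
finger_force: 0.0
```

```bash
python3 - <<'E'
from h import *
from workcell import grab_frame,arm
g=grab_frame("wrist"); a=g["frame"][:,:,::-1].copy()
cx,cy=.584,.1085
P=[(cx+sx*.0405,cy+sy*.095,.027) for sx in(-1,1) for sy in(-1,1)]
for x,y in [(.5815,.1595)]:
  P+=[(x+sx*.028,y+.034,.0215) for sx in(-1,1)]+[(x+sx*.02,y+yy,.1085) for sx in(-1,1) for yy in(-.016,.016)]
for q in proj(g,P,True): cv2.circle(a,(int(q[0]),int(q[1])),1,(0,255,0),1)
cv2.imwrite("pics/w7.png",cv2.resize(a[40:340,150:500],None,fx=2,fy=2)); print(arm.sense()["ee_pos"])
E
```

```text
[0.58082191 0.12451782 0.2268788 ]
```

View pics/w7.png

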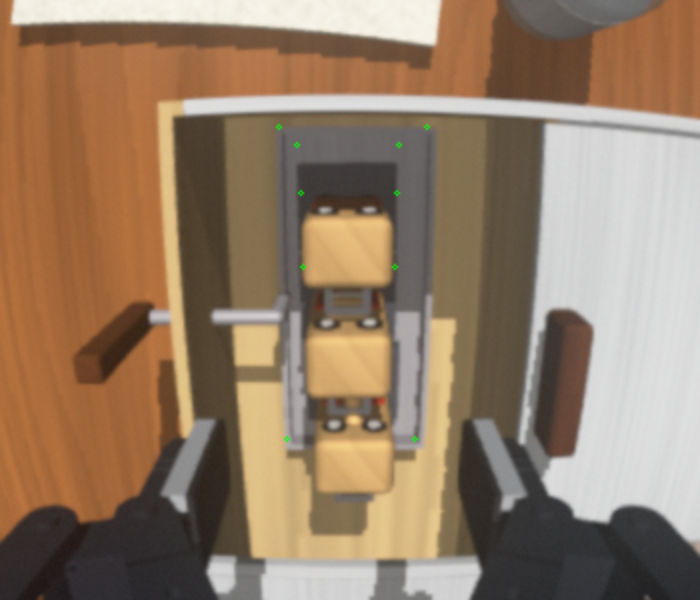

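All three stand on the tray at the inner end, shifted back about 9 mm (front foot edge at crop v=163 against 145 predicted). The front figure's origin is at about (0.5815, 0.150). Grip it.

Emit:
jog_arm([
  [0,2.6,0],
  [0,0,0],
  [0,0,-3.9],
  [0,0,-3.9],
  [0,0,-3.9],
  [0,0,-3.1],
  [0,0,0],
  [0,0,0],
  [0,0,0],
  [0,0,0],
  [0,0,0],
], gripper=[-0.4,-0.4,-0.4,-0.4,-0.4,-0.4,-0.4,1,1,1,1], turn=[0,0,0,0,0,0,0,0,0,0,0])

```text
t: 32.88
ee_pos: [0.5846, 0.1501, 0.082]
orientation: [0.002, 0.707, 0.707, 0.002]
ft_force: [0.5, -0.9, -1.7]
gripper_width: 0.0395
finger_force: 64.0
```

Emit:
jog_arm([
  [0,0,2],
  [0,0,3],
  [0,0,3],
  [0,0,3],
  [0,0,3],
  [0,1.5,0],
  [0,2.8,0],
  [0,2.8,0],
  [0,2.8,0],
  [0,2.8,0],
  [0,2.8,0],
  [0,0.6,0],
  [0,0,0],
  [0,0,-3.5],
  [0,0,0],
  [0,0,0],
], gripper=[1,1,1,1,1,1,1,1,1,1,1,1,1,1,1,1], turn=[0,0,0,0,0,-0.05,-0.055,0,0,0,0,0,0,0,0,0])

```text
t: 34.22
ee_pos: [0.5812, 0.3094, 0.1821]
orientation: [-0.001, 0.744, 0.669, -0.003]
ft_force: [-0.1, 0.9, -1.8]
gripper_width: 0.039
finger_force: 64.1
```

```bash
python3 - <<'E'
from h import *
from workcell import grab_frame,arm
s=arm.sense(); print(s["ee_pos"])
g=grab_frame("wrist"); a=g["frame"][:,:,::-1].copy()
c=np.array([.5105,.333,.012]); th=-.105
X=np.array([np.cos(th),np.sin(th),0]); Y=np.array([-np.sin(th),np.cos(th),0]); Z=np.array([0,0,1.])
P=[c+X*sx*.13+Y*y+Z*z for sx in(-1,1) for y,z in((-.065,0),(.031,.021),(.065,.021))]
for q in proj(g,P,True): cv2.circle(a,(int(q[0]),int(q[1])),2,(0,0,255),1)
cv2.imwrite("pics/w8.png",a)
E
```

```text
[0.5811798  0.30936567 0.18209507]
```

View pics/w8.png

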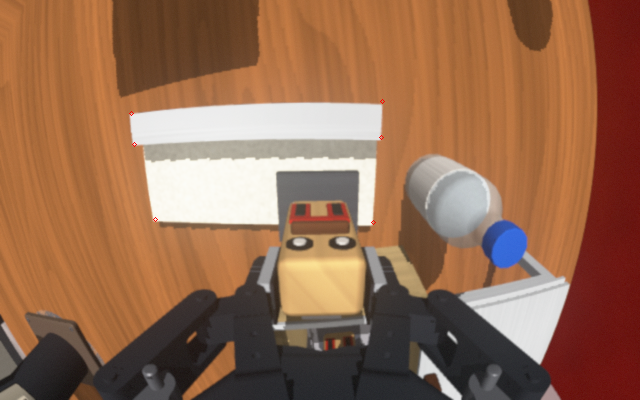

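The board matches my model (lip edge at (134–381, 138–144)), and the figure is held upright in front of it. I'll lower it and slide it in.

Emit:
jog_arm([
  [0,0,-3.5],
  [0,0,-3.5],
  [0,0,-2],
  [0,0,-0.7],
  [0,0,-0.2],
  [0,0,0],
  [0,0,0],
], gripper=[1,1,1,1,1,1,1], turn=[0,0,0,0,0,0,0])

```text
t: 34.85
ee_pos: [0.5847, 0.3115, 0.0884]
orientation: [0.001, 0.743, 0.669, 0.002]
ft_force: [-0.2, -0.4, -1.5]
gripper_width: 0.0393
finger_force: 64.0
```

Emit:
jog_arm([
  [0,0,-0.3],
  [0,0,-0.2],
  [0,0,0],
  [0,0,0],
  [0,0,0],
], gripper=[1,1,1,1,1], turn=[0,0,0,0,0])

```text
t: 35.27
ee_pos: [0.5828, 0.3111, 0.0806]
orientation: [0.0, 0.743, 0.669, 0.0]
ft_force: [-0.6, 0.7, -1.5]
gripper_width: 0.039
finger_force: 64.0
```

Emit:
jog_arm([
  [0.05,0.5,0],
  [0.05,0.5,0],
  [0.05,0.5,0],
  [0.05,0.5,0],
  [0.05,0.3,0],
  [0,0,0],
  [0,0,0],
], gripper=[1,1,1,1,1,1,1], turn=[0,0,0,0,0,0,0])

```text
t: 35.85
ee_pos: [0.5852, 0.3343, 0.0802]
orientation: [-0.0, 0.743, 0.669, -0.0]
ft_force: [-0.2, 0.4, -2.0]
gripper_width: 0.0391
finger_force: 64.1
```

Emit:
jog_arm([
  [0,0.2,0],
  [0,0.2,0],
  [0,0.1,0],
  [0,0,0],
  [0,0,0],
], gripper=[1,1,1,1,1], turn=[0,0,0,0,0])

```text
t: 36.27
ee_pos: [0.5852, 0.3365, 0.0807]
orientation: [0.001, 0.743, 0.669, -0.003]
ft_force: [-2.1, -7.8, 2.4]
gripper_width: 0.0396
finger_force: 62.7
```

Emit:
jog_arm([
  [0,0,-0.2],
  [0,-0.1,0],
  [0,0,0],
  [0,0,0],
  [0,0,3.5],
  [0,0,3.8],
  [0,0,3.8],
  [0,0,3],
  [0,-2,0],
  [0,-3.5,0],
  [0,-3.8,0],
  [0,-3.8,0],
  [0,-3.8,0],
  [0,-3.8,0],
  [-0.3,-2.5,0],
  [0,-1.2,0],
  [0,0,0],
  [0,0,0],
  [0,0,0],
], gripper=[1,-0.4,-0.4,-0.4,-0.4,-0.4,-0.4,-0.4,-0.4,-0.4,-0.4,-0.4,-0.4,-0.4,-0.4,-0.4,-0.4,-0.4,-0.4], turn=[0,0,0,0,0,0,0,0,0.05,0.055,0,0,0,0,0,0,0,0,0])

```text
t: 37.85
ee_pos: [0.5824, 0.0955, 0.2194]
orientation: [-0.0, 0.707, 0.708, 0.0]
ft_force: [-0.4, 0.6, 0.7]
gripper_width: 0.0599
finger_force: 0.0
```

```bash
python3 - <<'E'
from h import *
from workcell import grab_frame,arm
s=arm.sense(); print(s["ee_pos"])
g=grab_frame("wrist"); a=g["frame"][:,:,::-1].copy()
P=[]
for x,y in [(.582,.092)]:
  P+=[(x+sx*.028,y+.034,.0215) for sx in(-1,1)]+[(x+sx*.02,y+yy,.1085) for sx in(-1,1) for yy in(-.016,.016)]
for q in proj(g,P,True): cv2.circle(a,(int(q[0]),int(q[1])),1,(0,255,0),1)
t=grab_frame("top")["frame"][:,:,::-1]
cv2.imwrite("pics/m1.png",np.vstack([cv2.resize(a[0:300,150:500],None,fx=1.1,fy=1.1),cv2.resize(t[120:260,140:300],(385,270),interpolation=cv2.INTER_CUBIC)]))
E
```

```text
[0.58242409 0.0954651  0.21942478]
```

View pics/m1.png

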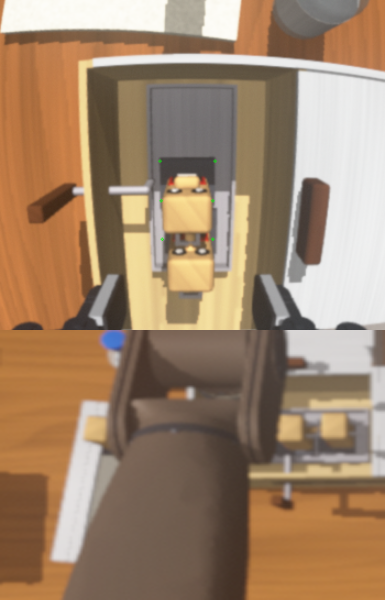

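The middle figure is as predicted, and the first one stands at the rail. Continue.

Emit:
jog_arm([
  [0,-0.3,-3.5],
  [0,0,-3.9],
  [0,0,-3.9],
  [0,0,-2.7],
  [0,0,0],
  [0,0,0],
  [0,0,0],
  [0,0,0],
  [0,0,0],
  [0,0,0],
  [0,0,0],
], gripper=[-0.4,-0.4,-0.4,-0.4,-0.4,-0.4,1,1,1,1,1], turn=[0,0,0,0,0,0,0,0,0,0,0])

```text
t: 38.87
ee_pos: [0.5843, 0.0913, 0.0824]
orientation: [0.002, 0.707, 0.707, 0.002]
ft_force: [-0.4, 1.1, 5.3]
gripper_width: 0.0394
finger_force: 62.6
```

Emit:
jog_arm([
  [0,0,2],
  [0,0,3],
  [0,0,3],
  [0,0,3],
  [0,0,3],
  [-0.5,1.5,0],
  [-1,2.8,0],
  [-1,2.8,0],
  [-1,2.8,0],
  [-1,2.8,0],
  [-1,2.8,0],
  [-1,2.8,0],
  [-1,2.8,0],
  [0,1.5,0],
  [0,0,0],
  [0,0,0],
  [0,0,0],
  [0,0,0],
], gripper=[1,1,1,1,1,1,1,1,1,1,1,1,1,1,1,1,1,1], turn=[0,0,0,0,0,-0.05,-0.055,0,0,0,0,0,0,0,0,0,0,0])

```text
t: 40.37
ee_pos: [0.5078, 0.3158, 0.2192]
orientation: [0.0, 0.744, 0.668, -0.0]
ft_force: [-0.3, -0.3, -2.3]
gripper_width: 0.0391
finger_force: 61.9
```

Emit:
jog_arm([
  [0,0,-3.5],
  [0,0,-3.5],
  [0,0,-3.5],
  [0,0,-2],
  [0,0,-0.5],
  [0,0,0],
  [0,0,0],
  [0,0,0],
], gripper=[1,1,1,1,1,1,1,1], turn=[0,0,0,0,0,0,0,0])

```text
t: 41.03
ee_pos: [0.5093, 0.3174, 0.092]
orientation: [0.001, 0.743, 0.669, 0.002]
ft_force: [0.5, -0.4, -0.6]
gripper_width: 0.0391
finger_force: 61.8
```

Emit:
jog_arm([
  [0,0,-0.5],
  [0,0,-0.2],
  [0,0,0],
  [0,0,0],
  [0,0,0],
], gripper=[1,1,1,1,1], turn=[0,0,0,0,0])

```text
t: 41.45
ee_pos: [0.5073, 0.3171, 0.0825]
orientation: [0.0, 0.743, 0.669, 0.0]
ft_force: [-0.2, 0.2, -1.5]
gripper_width: 0.0391
finger_force: 61.9
```

Emit:
jog_arm([
  [0.05,0.5,0],
  [0.05,0.5,0],
  [0.05,0.5,0],
  [0.05,0.5,0],
  [0.05,0.3,0],
  [0,0.2,0],
  [0,0,0],
  [0,0,0],
], gripper=[1,1,1,1,1,1,1,1], turn=[0,0,0,0,0,0,0,0])

```text
t: 42.12
ee_pos: [0.5095, 0.3403, 0.0824]
orientation: [0.001, 0.743, 0.67, -0.003]
ft_force: [-1.2, -6.0, 2.1]
gripper_width: 0.0395
finger_force: 60.5
```

Emit:
jog_arm([
  [0,0.2,0],
  [0,0.2,0],
  [0,0,0],
  [0,0,0],
], gripper=[1,1,1,1], turn=[0,0,0,0])

```text
t: 42.45
ee_pos: [0.5088, 0.3433, 0.0826]
orientation: [0.001, 0.743, 0.67, -0.004]
ft_force: [-3.9, -9.5, 4.6]
gripper_width: 0.0394
finger_force: 60.8
```

Emit:
jog_arm([
  [0,-0.2,-0.2],
  [0,0,0],
  [0,0,0],
  [0,0,0],
  [0,0,3.5],
  [0,0,3.8],
  [0,0,3.8],
  [0,0,2.8],
  [0.8,-2,0],
  [1,-3.5,0],
  [1,-3.8,0],
  [1,-3.8,0],
  [1,-3.8,0],
  [1,-3.8,0],
  [1,-3.8,0],
  [0.8,-3.8,0],
  [0,-2,0],
  [0,-0.5,0],
  [0,0,0],
  [0,0,0],
], gripper=[1,-0.4,-0.4,-0.4,-0.4,-0.4,-0.4,-0.4,-0.4,-0.4,-0.4,-0.4,-0.4,-0.4,-0.4,-0.4,-0.4,-0.4,-0.4,-0.4], turn=[0,0,0,0,0,0,0,0,0.05,0.055,0,0,0,0,0,0,0,0,0,0])

```text
t: 44.12
ee_pos: [0.5858, 0.0368, 0.2193]
orientation: [-0.0, 0.707, 0.707, 0.0]
ft_force: [0.7, 0.7, -0.5]
gripper_width: 0.0599
finger_force: 0.0
```

```bash
python3 - <<'E'
from h import *
from workcell import grab_frame,arm
s=arm.sense(); print(s["ee_pos"],s["orientation"])
g=grab_frame("wrist"); a=g["frame"]
pickle.dump(g,open("w9.pkl","wb"))
q=proj(g,[(.585+sx*.02,.034+sy*.016,.1085) for sx in(-1,1) for sy in(-1,1)],True); print(q.round())
hsv=cv2.cvtColor(a,cv2.COLOR_RGB2HSV)
m=cv2.inRange(a,(190,140,80),(255,235,190))
n,l,st,c=cv2.connectedComponentsWithStats(m)
for i in range(1,n):
    if st[i,4]>300: print(st[i],c[i].round())
print(a[int(q[:,1].mean()),int(q[:,0].mean())])
cv2.imwrite("pics/w9.png",a[:,:,::-1])
E
```

```text
[0.58577883 0.03677756 0.21925568] [-2.49090966e-04  7.07128193e-01  7.07085256e-01  3.11961077e-04]
[[297. 217.]
 [296. 182.]
 [343. 217.]
 [344. 182.]]
[ 213    0   24  252 1872] [223. 120.]
[ 504   88   68  202 2076] [535. 253.]
[323 124  33  69 578] [345. 153.]
[256 128  24  28 630] [267. 141.]
[ 329  128   47  121 2767] [358. 202.]
[ 298  146   44   59 1656] [319. 184.]
[ 257  164   66   85 2551] [276. 209.]
[231 191 125]
```

Emit:
jog_arm([
  [-0.1,-0.3,-3.5],
  [0,0,-3.9],
  [0,0,-3.9],
  [0,0,-2.7],
  [0,0,0],
  [0,0,0],
  [0,0,0],
  [0,0,0],
  [0,0,0],
  [0,0,0],
  [0,0,0],
], gripper=[-0.4,-0.4,-0.4,-0.4,-0.4,-0.4,1,1,1,1,1], turn=[0,0,0,0,0,0,0,0,0,0,0])

```text
t: 45.08
ee_pos: [0.5867, 0.0333, 0.0825]
orientation: [0.002, 0.707, 0.707, 0.002]
ft_force: [-2.1, 1.2, 6.7]
gripper_width: 0.0389
finger_force: 62.8
```

Emit:
jog_arm([
  [0,0,2],
  [0,0,3],
  [0,0,3],
  [0,0,3],
  [0,0,3],
  [-0.6,1.5,0],
  [-1.4,2.6,0],
  [-1.4,2.6,0],
  [-1.4,2.6,0],
  [-1.4,2.6,0],
  [-1.4,2.6,0],
  [-1.4,2.6,0],
  [-1.4,2.6,0],
  [-1.4,2.6,0],
  [-1.4,2.6,0],
  [-1.4,2.6,0],
  [-0.6,1.8,0],
  [0,0,0],
  [0,0,0],
  [0,0,0],
], gripper=[1,1,1,1,1,1,1,1,1,1,1,1,1,1,1,1,1,1,1,1], turn=[0,0,0,0,0,-0.05,-0.055,0,0,0,0,0,0,0,0,0,0,0,0,0])

```text
t: 46.75
ee_pos: [0.4329, 0.3255, 0.2193]
orientation: [0.0, 0.743, 0.669, -0.0]
ft_force: [0.4, 0.3, -0.6]
gripper_width: 0.0387
finger_force: 61.9
```

Emit:
jog_arm([
  [0,0,-3.5],
  [0,0,-3.5],
  [0,0,-3.5],
  [0,0,-2],
  [0,0,-0.5],
  [0,0,0],
  [0,0,0],
  [0,0,0],
], gripper=[1,1,1,1,1,1,1,1], turn=[0,0,0,0,0,0,0,0])

```text
t: 47.42
ee_pos: [0.4347, 0.3265, 0.0918]
orientation: [0.001, 0.743, 0.669, 0.002]
ft_force: [-0.2, 0.4, -0.7]
gripper_width: 0.0386
finger_force: 61.8
```

Emit:
jog_arm([
  [0,0,-0.5],
  [0,0,-0.2],
  [0,0,0],
  [0,0,0],
  [0,0,0],
], gripper=[1,1,1,1,1], turn=[0,0,0,0,0])

```text
t: 47.83
ee_pos: [0.4328, 0.3262, 0.0825]
orientation: [0.0, 0.743, 0.669, 0.0]
ft_force: [0.8, -0.3, -1.6]
gripper_width: 0.0391
finger_force: 61.8
```

Emit:
jog_arm([
  [0.05,0.5,0],
  [0.05,0.5,0],
  [0.05,0.5,0],
  [0.05,0.5,0],
  [0.05,0.3,0],
  [0,0.1,0],
  [0,0,0],
  [0,0,0],
], gripper=[1,1,1,1,1,1,1,1], turn=[0,0,0,0,0,0,0,0])

```text
t: 48.5
ee_pos: [0.4341, 0.3476, 0.0828]
orientation: [0.002, 0.742, 0.67, -0.005]
ft_force: [-3.5, -9.9, 6.4]
gripper_width: 0.0391
finger_force: 62.0
```

Emit:
jog_arm([
  [0,0.2,0],
  [0,0,0],
  [0,0,0],
  [0,0,0],
], gripper=[1,1,1,1], turn=[0,0,0,0])

```text
t: 48.83
ee_pos: [0.4341, 0.3489, 0.0832]
orientation: [0.002, 0.742, 0.67, -0.006]
ft_force: [-4.6, -12.8, 9.4]
gripper_width: 0.0385
finger_force: 62.2
```

Emit:
jog_arm([
  [0,-0.2,-0.2],
  [0,0,0],
  [0,0,0],
  [0,0,0],
  [0,0,3.5],
  [0,0,3.8],
  [0,0,3.8],
  [0,0,2.8],
  [2,-2.2,0],
  [2.8,-2.8,0],
  [2.8,-2.8,0],
  [2.8,-2.8,0],
  [2.8,-2.8,0],
  [2.8,-2.8,0],
  [2.8,-2.8,0],
  [2.6,-2.8,0],
  [2.2,-2.2,0],
  [0,0,0],
  [0,0,0],
], gripper=[1,-0.4,-0.4,-0.4,-0.4,-0.4,-0.4,-0.4,0,0,0,0,0,0,0,0,0,0,0], turn=[0,0,0,0,0,0,0,0,0.05,0.055,0,0,0,0,0,0,0,0,0])

```text
t: 50.42
ee_pos: [0.6722, 0.109, 0.2186]
orientation: [-0.0, 0.708, 0.706, 0.0]
ft_force: [-0.0, 0.6, -0.0]
gripper_width: 0.0426
finger_force: 0.0
```

Emit:
jog_arm([
  [0,-0.5,-3],
  [0,0,-3],
  [0,0,-2.3],
  [0,0,0],
  [0,0,0],
  [0,0,0],
  [0,0,0],
  [0,0,0],
  [0,0,0],
  [-1.5,0,0],
  [-2,0,0],
  [-2,0,0],
  [-2,0,0],
  [-2,0,0],
  [-2,0,0],
  [-2,0,0],
  [-1.5,0,0],
  [-0.6,0,0],
  [0,0,0],
  [0,0,0],
], gripper=[0,0,0,0,0,1,1,1,1,1,1,1,1,1,1,1,1,1,1,1], turn=[0,0,0,0,0,0,0,0,0,0,0,0,0,0,0,0,0,0,0,0])

```text
t: 52.08
ee_pos: [0.5166, 0.1054, 0.1396]
orientation: [0.001, 0.707, 0.707, 0.002]
ft_force: [-3.0, 0.9, 7.4]
gripper_width: 0.0123
finger_force: 62.1
```

Emit:
jog_arm([
  [-0.2,0,0],
  [0,0,0],
  [0,0,0],
  [0.1,0,0],
  [0,0,0],
  [0,0,3],
  [0,0,3],
  [0,0,3],
  [0,-3,0],
  [0,-3,0],
  [0,-3,0],
  [0,-3,0],
  [0,0,0],
  [0,0,0],
  [0,0,0],
], gripper=[1,1,1,0,0,0,0,0,0,0,0,0,0,0,0], turn=[0,0,0,0,0,0,0,0,0,0,0,0,0,0,0])

```text
t: 53.33
ee_pos: [0.514, -0.0147, 0.2258]
orientation: [-0.001, 0.707, 0.707, -0.0]
ft_force: [-0.2, 0.1, -0.7]
gripper_width: 0.0428
finger_force: 0.0
```

```bash
python3 - <<'E'
from h import *
from workcell import grab_frame
t=grab_frame("top")["frame"][:,:,::-1][80:260,140:380]; s=grab_frame("scene")["frame"][:,:,::-1][150:370,200:470]
cv2.imwrite("pics/fin.png",np.vstack([cv2.resize(t,(400,300),interpolation=cv2.INTER_CUBIC),cv2.resize(s,(400,300),interpolation=cv2.INTER_CUBIC)]))
E
```

```text
(no output)
```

View pics/fin.png

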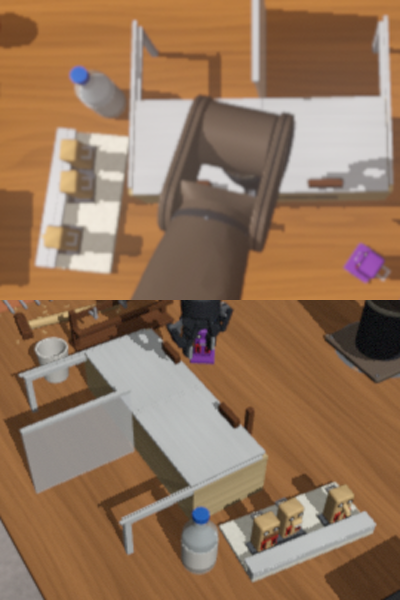

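Both doors look shut and the bystanders are in place. The middle figure on the board has been knocked sideways: heads in the upper picture are at (72,151), (70,181), (62,237), which is uneven. I'll measure where it is.

```bash
cat > m.py <<'E'
from h import *
from workcell import grab_frame
c=np.array([.5105,.333,.012]); th=-.105
R=np.array([[np.cos(th),-np.sin(th),0],[np.sin(th),np.cos(th),0],[0,0,1]])
def heads(cam):
    g=grab_frame(cam); a=g["frame"]; b=cv2.resize(a,None,fx=4,fy=4,interpolation=cv2.INTER_CUBIC)
    hsv=cv2.cvtColor(b,cv2.COLOR_RGB2HSV)
    m=((hsv[...,1]>75)&(hsv[...,2]>165)&(hsv[...,0]>10)&(hsv[...,0]<28)).astype(np.uint8)
    corner=[c+R@np.array([sx*.125,sy*.06,.05+.04*k]) for sx,sy in((-1,-1),(-1,1),(1,1),(1,-1)) for k in(0,1)]
    hull=cv2.convexHull((proj(g,corner)*4).astype(np.int32))
    k=np.zeros_like(m); cv2.fillPoly(k,[hull],1)
    n,l,st,ce=cv2.connectedComponentsWithStats(m*k)
    for i in range(1,n):
        if st[i,4]>250:
            r=cv2.minAreaRect(np.argwhere(l==i)[:,::-1].astype(np.float32))
            p=at(g,*(ce[i]/4),.107); print(cam,st[i]/[4,4,4,4,16],"board xy mm",(R.T@(p-c)*1000)[:2].round(1),"ang",round(r[2],1),np.round(r[1],0))
    cv2.imwrite(f"pics/mask_{cam}.png",m*k*255); return g
if __name__=="__main__": heads("top"); heads("scene")
E
python3 m.py
```

```text
top [158.25 152.    51.25  85.25 769.25] board xy mm [42.7 28.2] ang 32.3 [167. 375.]
top [176.25  163.75    9.75   13.    107.625] board xy mm [74.5  3.3] ang 4.1 [36. 53.]
top [176.25   182.       9.5     13.75   112.0625] board xy mm [18.8 -5.2] ang 3.9 [36. 55.]
top [166.     216.      11.25    13.5    114.1875] board xy mm [-79.6   7. ] ang 9.2 [41. 53.]
scene [423.5    285.75    15.5     13.     122.3125] board xy mm [-76.7  14.8] ang 62.2 [46. 50.]
scene [389.75   295.5     15.      13.75   122.8125] board xy mm [22.5  3.2] ang 60.3 [46. 50.]
scene [432.    298.5     4.5     9.5    24.125] board xy mm [-64.7  47.6] ang 69.1 [38. 15.]
scene [372.5    305.75    16.      14.     132.1875] board xy mm [78.3 11.6] ang 60.5 [48. 51.]
scene [397.5    309.5      6.       6.75    23.0625] board xy mm [31.3 33.7] ang 55.5 [16. 31.]
```

The middle figure now sits at about board (+19, +1) mm: 10 mm off the stop and 20 mm towards its neighbour. There's no room to regrip, so I'll straddle its eye with the fingers and push the body from behind, low down.

Emit:
jog_arm([
  [0.1,2,0],
  [0.1,3.5,0],
  [0.1,3.5,0],
  [0.1,3.5,0],
  [0.1,3.5,0],
  [0.1,3.5,0],
  [0.1,3.5,0],
  [0.1,3.5,0],
  [0.1,2.6,0],
  [0.1,1,0],
  [0,0,0],
  [0,0,-3],
  [0,0,-3],
  [0,0,-3],
  [0,0,0],
  [0,0,0],
], gripper=[0.25,0.25,0.25,0.25,0.25,0.25,0.25,0.25,0.25,0.25,0.25,0.25,0.25,0.25,0.25,0.25], turn=[-0.05,-0.055,0,0,0,0,0,0,0,0,0,0,0,0,0,0])

```text
t: 54.87
ee_pos: [0.523, 0.2846, 0.1346]
orientation: [-0.001, 0.744, 0.669, -0.002]
ft_force: [0.6, 0.6, 1.6]
gripper_width: 0.0318
finger_force: 0.0
```

```bash
python3 - <<'E'
from m import *
from workcell import arm
print(arm.sense()["ee_pos"],arm.sense()["gripper_width"])
g=grab_frame("wrist"); a=g["frame"]
P=[c+R@np.array([.0195+sx*.02,.001+y,.095]) for sx in(-1,1) for y in(-.016,.016)]
print("pred mid",proj(g,P,True).round())
P=[c+R@np.array([.0747+sx*.02,.011+y,.095]) for sx in(-1,1) for y in(-.016,.016)]
print("pred far",proj(g,P,True).round())
b=cv2.resize(a,None,fx=2,fy=2); hsv=cv2.cvtColor(b,cv2.COLOR_RGB2HSV)
m=((hsv[...,1]>70)&(hsv[...,2]>165)&(hsv[...,0]>10)&(hsv[...,0]<28)).astype(np.uint8)
n,l,st,ce=cv2.connectedComponentsWithStats(m)
for i in range(1,n):
    if st[i,4]>800: print(st[i]/2,ce[i]/2, cv2.minAreaRect(np.argwhere(l==i)[:,::-1].astype(np.float32))[1:])
cv2.imwrite("pics/w10.png",a[:,:,::-1])
E
```

```text
[0.52297565 0.28455418 0.13455012] 0.031828969139655085
pred mid [[289. 187.]
 [288. 131.]
 [359. 187.]
 [361. 131.]]
pred far [[386. 170.]
 [388. 114.]
 [450. 172.]
 [454. 118.]]
[     0.       0.     640.     365.  222511.5] [279.30545949 147.41570323] ((728.9998779296875, 1278.999755859375), 90.0)
[ 290.5  116.    71.    76.  8065.5] [325.61288823 156.97985246] ((146.20828247070312, 135.93995666503906), 84.42780303955078)
[  221.5   220.    141.5   126.5 14961. ] [299.84239021 277.1981151 ] ((280.6974182128906, 250.16876220703125), 1.1344215869903564)
[575.  229.   44.5  31.  533.5] [596.80834114 242.79662605] ((101.51329040527344, 15.022314071655273), 34.2868766784668)
[ 545.5  238.    54.5   47.5 2502.5] [567.46583417 264.11388611] ((103.45015716552734, 89.57290649414062), 35.88214111328125)
[ 524.   285.    85.5   72.  6003. ] [567.03319174 321.67741129] ((118.65036010742188, 183.2174530029297), 19.440034866333008)
[515.  315.5  17.5  33.5 482. ] [523.58246888 331.44761411] ((15.397688865661621, 69.25859832763672), 18.060470581054688)
[ 189.5  346.5   48.    51.  1270. ] [217.90295276 371.72637795] ((28.939483642578125, 136.54684448242188), 44.204280853271484)
```

The wrist camera agrees with the estimate of the middle figure to about 1 mm in x. Descending to push.

Emit:
jog_arm([
  [0.1,0,-3],
  [0,0,-3],
  [0,0,-2.5],
  [0,0,0],
  [0,0,0],
  [0,0,0],
], gripper=[0.25,0.25,0.25,0.25,0.25,0.25], turn=[0,0,0,0,0,0])

```text
t: 55.42
ee_pos: [0.5276, 0.2867, 0.0547]
orientation: [0.001, 0.743, 0.669, 0.002]
ft_force: [0.9, -0.8, 0.9]
gripper_width: 0.0322
finger_force: 0.0
```

Emit:
jog_arm([
  [0.05,0.5,0],
  [0.05,0.5,0],
  [0.05,0.5,0],
  [0.05,0.3,0],
  [0,0.3,0],
  [0.05,0.3,0],
  [0,0,0],
  [0,0,0],
], gripper=[0.25,0.25,0.25,0.25,0.25,0.25,0.25,0.25], turn=[0,0,0,0,0,0,0,0])

```text
t: 56.08
ee_pos: [0.5277, 0.3102, 0.0512]
orientation: [-0.0, 0.743, 0.669, -0.0]
ft_force: [-0.3, -1.4, 1.8]
gripper_width: 0.0318
finger_force: 0.0
```

Emit:
jog_arm([
  [0,0.2,0],
  [0,0.2,0],
  [0,0,0],
  [0,0,0],
  [0,0,0],
], gripper=[0.25,0.25,0.25,0.25,0.25], turn=[0,0,0,0,0])

```text
t: 56.5
ee_pos: [0.5278, 0.3142, 0.0512]
orientation: [-0.0, 0.743, 0.669, 0.0]
ft_force: [0.1, -1.3, -0.8]
gripper_width: 0.0321
finger_force: 0.2
```

Emit:
jog_arm([
  [0,0.15,0],
  [0,0,0],
  [0,0,0],
  [0,0,0],
  [0,0,0],
], gripper=[0.25,0.25,0.25,0.25,0.25], turn=[0,0,0,0,0])

```text
t: 56.92
ee_pos: [0.5278, 0.3152, 0.0515]
orientation: [0.0, 0.743, 0.669, -0.0]
ft_force: [-0.4, -4.6, 3.3]
gripper_width: 0.0316
finger_force: 2.2
```

The toe is home, with contact force at exactly the expected place. I'll back off and measure again.

Emit:
jog_arm([
  [-0.1,-1,0],
  [-0.1,-1,0],
  [-0.1,-1,0],
  [0,0,3],
  [0,0,4],
  [0,0,4],
  [0,0,4],
  [0,-3.5,0],
  [0,-3.5,0],
  [0,-3.5,0],
  [0,-3.5,0],
  [0,-3.5,0],
  [0,-3.5,0],
  [0,0,0],
  [0,0,0],
], gripper=[0.25,0.25,0.25,0.25,0.25,0.25,0.25,0.25,0.25,0.25,0.25,0.25,0.25,0.25,0.25], turn=[0,0,0,0,0,0,0,0,0,0,0,0,0,0,0])

```text
t: 58.17
ee_pos: [0.5245, 0.0737, 0.2012]
orientation: [-0.0, 0.745, 0.667, 0.0]
ft_force: [0.0, 0.9, 0.8]
gripper_width: 0.0318
finger_force: 0.0
```

```bash
python3 m.py; python3 - <<'E'
from h import *
g=pickle.load(open("top0.pkl","rb"))
from workcell import grab_frame
g=grab_frame("top"); a=g["frame"]
# dark handles on doors: brown blobs near the shut positions
for n,y in(("outer",-.122),("inner",.0985)):
    u,v=proj(g,[(.5141,y,.152)])[0].astype(int); p=a[v-12:v+13,u-18:u+19].astype(int).sum(2)
    ys,xs=np.where(p<260); print(n,len(ys),at(g,u-18+xs.mean(),v-12+ys.mean(),.152).round(4) if len(ys) else None)
E
```

```text
top [158.25   152.      46.75    85.25   750.8125] board xy mm [41.2 30.3] ang 8.9 [160. 351.]
top [175.75  164.     10.     13.    106.875] board xy mm [74.  4.] ang 6.3 [36. 53.]
top [172.25  182.75   10.     13.25  107.875] board xy mm [17.2  6. ] ang 9.2 [36. 53.]
top [166.   215.75  11.    13.75 113.25] board xy mm [-79.6   7.2] ang 8.9 [41. 52.]
scene [423.5    285.75    15.5     13.     120.8125] board xy mm [-76.7  14.8] ang 62.4 [46. 50.]
scene [392.25  298.75   15.25   13.5   127.375] board xy mm [21.2 14.3] ang 65.6 [46. 50.]
scene [432.    298.5     4.5     9.5    24.375] board xy mm [-64.7  47.6] ang 69.1 [38. 15.]
scene [373.25   305.5     15.5     14.     132.1875] board xy mm [77.5 12.3] ang 61.9 [48. 51.]
scene [399.5   313.5     6.5     6.     24.625] board xy mm [31.8 44.6] ang 55.5 [18. 29.]
outer 96 [ 0.5099 -0.1181  0.152 ]
inner 463 [0.5155 0.1057 0.152 ]
```

```bash
python3 -c "
from workcell import workorder
print(workorder.hand_in())"
```

```text
the job is handed in; nothing more can be done
None
```

I handed the job in at about 58 s: all three figures stand toe-home under the rail and both doors are shut. The middle figure was knocked about 10 mm off the stop and 20 mm sideways late on, so I pushed it back home. The hand-in returned no verdict.

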